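Knock a flange true under the locating plunger of a marking fixture

ROBOT

A 6-joint arm with a two-finger parallel gripper is mounted at the origin on the work surface; the furniture and walls round the work are solid. World frame = base frame: x ahead of the robot, y to its left, z up, the work surface at z = 0. Lengths are in m, angles in rad, forces in N, time in s.
With the tool pointing down it reaches from about 0.25 to 0.8 m from the base axis. Payload 3.9 kg.
Tool frame: the origin (TCP) lies midway between the tips of the shut fingers; the grasp point (between the pads) lies 19 mm behind it; z points along the fingers, y is the line along which they close (so a half turn about z gives the same grasp; the last joint's range is limited). The gripper opens to 85 mm and grips with 20 to 120 N. Pads are 22 mm wide; open, the fingers measure 114 mm over their backs; the gripper's body (76 mm by 85 mm) begins 54 mm behind the grasp point. The pads swing forward as they close: fully open they stand 13 mm farther back than shut.
Start: joints at [1.172, 0.26, -0.138, 1.173, 0, 1.571], TCP at [0.204, 0.484, 0.231] pointing down, gripper open.
Joint ranges: [-2.78, 2.78], [-0.83, 1.72], [-1.28, 1.37], [-1.9, 2.12], [-1.57, 1.48], [-3.14, 3.14]. Speed limits (rad/s): [2.57, 2.57, 3.14, 3.14, 3.14, 3.14].

INTERFACE

Orientations are given as a unit quaternion [x, y, z, w].
In Python, from station import r, viewer gives the robot as it stands. The module is installed in compiled form; this text tells all that it offers.
- The arm moves only by the shell command python3 -m creep 'ROWS' [FORCE]. ROWS is JSON, a list of rows, each a list of 5 numbers: the shift along the world's x, y, z in m, then the turn about the world's z in degrees, then the closure, from -1 (fully open) to 1 (shut), so that 0 is half open. A call has 1 to 10 rows; each row shifts and turns the commanded pose from where the row before left it; what a row does not reach is not made up. A row lasts 1/8 s, in which the tool goes at most 62.5 mm and 10.7 degrees, less where a joint would pass 70% of its speed; a pose out of reach is approached as far as the arm can. A call is refused whole if a number of a shift passes 0.0625 or a number of a turn 10.7, either way. A call with a gripper value outside its range is refused whole. The fingers move at their own pace and stop on an object; FORCE is the grip in N (left out, the last holds). Time passes only in rows, so rows that do not move let the fingers close. It gives the time, the measured TCP pose, the force, the opening and the grip force at its end, in the units of the state.
- r.get_obs(): the state, without advancing time (a new reading comes with each control period).
- viewer.read_camera(name): name is "side" or "top" or "wrist"; returns the picture (420x560x3 uint8, red, green, blue); there is no depth.
- viewer.camera_info(name): a dict with "intrinsics" (3x3 intrinsics, pixels), "R" (3x3) and "t" (3): a world point X has camera coordinates R X + t. Camera axes: x right, y down, z forward; pixel columns grow to the right and rows downward; lengths in m; the calibration is good to about 2 mm. A picture is of the moment at which its call begins: read the wrist's pose just before it. camera_info takes no time and is no camera call; for the wrist camera it gives the pose at the moment of the call.
- r.sign_off(): hands the job in; it is judged then, once.
The state is a dict: "clock": time; "q": joint angles; "dq": joint speeds; "tau": joint torques, N m; "tool_pos": TCP position; "tool_rot": TCP orientation; "ft_force": force on the tool from outside, world axes, zero at the start; "moment": the same for the moment, N m; "gripper_width": finger opening in m; "grip_force": force on a finger pad.
Only numpy, scipy, OpenCV 4.12 (cv2) and the standard library are available. Lean on these libraries where they do the work, as an engineer would, in place of code of your own. Each camera call takes 0.05 s, during which the arm holds its last target. There are 200 camera calls.

TASK

The square flange lies in the marking fixture with its bore to one side of the locating plunger, and must be located there before it is stamped. Tap it gently along its guide strips, from one end and the other as needed, until the bore stands right under the plunger; then press the red knob so that the plunger goes fully home in the bore, and let go. The plunger cannot pull the flange over: if it lands on metal, do not force it, but tap the flange a little to one side or the other and try again.

Things in the scene. Friction and masses are not known exactly. Their poses are not given: they have to be found in the camera images.
- jig: Fixed marking fixture: green base 150 x 214 x 14 mm. Origin on the bench in the middle of the guideway; x across it, to the column at the back, y along it, z up. A green overarm (34 mm wide, top 62, underside 47 mm over the bench) holds the upright plunger at x = 0. The arm was clamped by hand: the plunger may stand up to 3.5 mm off the origin along y, which the poses do not show.
- witness (a point): Black witness line on top of the front guide strip, 20 mm over the bench: at the fixture's x = -55 mm, y = 0. Two bright strips, 204 mm long along y, 10 mm wide, 6 mm high on the base (its top is 14 mm over the bench), 100.6 mm apart; open at both ends.
- flange: Loose aluminium flange, 100 (x) x 110 (y) x 14 mm, lying on the base between the strips, axes as the fixture's; too big to grip. Boss in its middle, 34 mm across, to 22 mm over its underside, bore 15 mm. Origin: bore axis, underside. Starts up to 26 mm off along y. 0.3 to 0.65 kg: an end push of 1.5 to 5 N slides it, it stays where left; at most 15 N.
- plunger (a joint): Plunger: 14 mm pin under a red knob 26 mm across. 0 = up (knob top 94, pin tip 40 mm over the bench), 0.018 m = home (knob top 76 mm). About 4 N pushes it; above 0.009 it springs back up, beyond it snaps down and stays. Enters the bore if the axes are within about 0.8 mm along y; else stops on the boss at 0.004. Press with 40 N at most.

How it is judged:
By the outcome, as a careful person would: the job done as asked, in the order asked, and still so for the second after the job is handed in, with the robot touching nothing.
It also fails if it takes over 72 s, if anything falls off the work surface, if the arm or the gripper's body presses on something with over 40 N, if the wrist force passes 120 N, or if a joint passes its speed limit or range.

## Working session

There is one attempt and no reset: what is moved stays moved. The work goes in short steps, Python scripts to look and compute and a shell command to move; the robot and the scene stay as the last step left them, time stands still between calls to the robot, and variables do not carry over. Pictures are saved under pics/ and viewed, at most 10 in all, crops included, and the job is handed in when it is done.

```bash
mkdir -p pics; python3 - <<'E'
from station import r, viewer
import cv2, numpy as np
o=r.get_obs(); print(o['clock'],o['tool_pos'],o['tool_rot'])
a=[]
for n in ("top","side"):
    im=viewer.read_camera(n)[:,:,::-1]; cv2.imwrite(f'pics/{n}0.png',im)
    i=viewer.camera_info(n); print(n,np.round(i['intrinsics'],1).tolist(),np.round(i['R'],3).tolist(),np.round(i['t'],3))
E
```

```text
0.0 [0.20361355 0.48317958 0.23045946] [ 1.98096409e-01  9.80182063e-01 -9.47865636e-04 -1.95353381e-04]
top [[405.4, 0.0, 270.4], [0.0, 405.4, 207.8], [0.0, 0.0, 1.0]] [[0.1, -0.995, 0.003], [-0.973, -0.099, -0.208], [0.207, 0.018, -0.978]] [0.174 0.419 0.816]
side [[530.9, 0.0, 285.4], [0.0, 530.9, 212.5], [0.0, 0.0, 1.0]] [[-0.99, -0.137, -0.018], [-0.055, 0.508, -0.859], [0.127, -0.85, -0.511]] [ 0.412 -0.052  1.021]
```

View pics/top0.png

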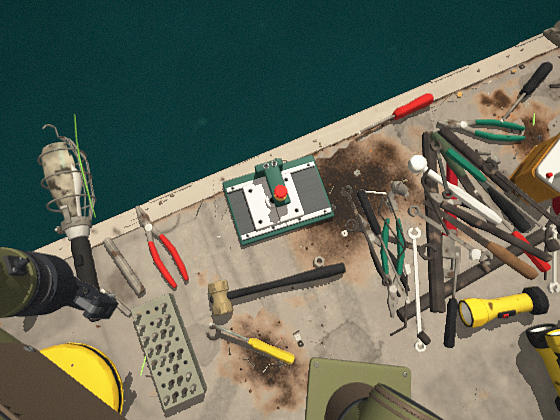

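View pics/side0.png

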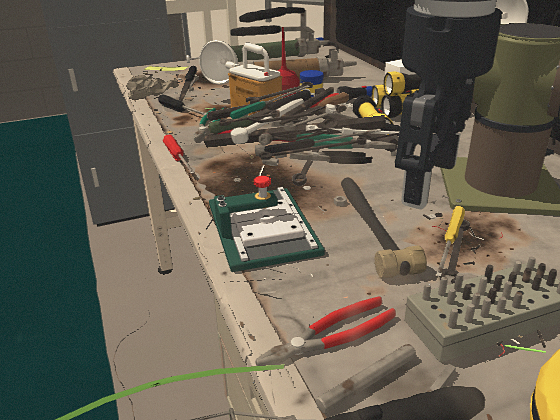

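The top view shows the green fixture at about (278,200) with the red knob at (281,193) and its column at the back. In the side view the fixture is at about (265,225) and the knob at (262,185). The hammer, pliers and sponge block lie clear of it.

```bash
cat > h.py <<'E'
from station import r, viewer
import cv2, numpy as np
def ray(i,p):
    K,R,t=map(np.array,(i['intrinsics'],i['R'],i['t']))
    return -R.T@t, R.T@np.linalg.solve(K,[p[0],p[1],1.])
def plane(i,p,z):
    c,d=ray(i,p); return c+d*(z-c[2])/d[2]
def proj(i,X):
    v=np.array(i['R'])@np.array(X)+i['t']; v=np.array(i['intrinsics'])@v; return v[:2]/v[2]
def tri(rs):
    A=np.zeros((3,3));b=np.zeros(3)
    for c,d in rs:
        d=d/np.linalg.norm(d);P=np.eye(3)-np.outer(d,d);A+=P;b+=P@c
    return np.linalg.solve(A,b)
def red(im,roi=None):
    h=cv2.cvtColor(im,cv2.COLOR_RGB2HSV)
    m=(((h[...,0]<6)|(h[...,0]>174))&(h[...,1]>150)&(h[...,2]>90)).astype(np.uint8)
    return m
def green(im):
    h=cv2.cvtColor(im,cv2.COLOR_RGB2HSV)
    return ((h[...,0]>65)&(h[...,0]<95)&(h[...,1]>110)&(h[...,2]>30)).astype(np.uint8)
def blob(m,near):
    n,l,s,c=cv2.connectedComponentsWithStats(m)
    k=[j for j in range(1,n) if s[j,4]>15]
    j=min(k,key=lambda j:np.hypot(*(c[j]-near))); return c[j],s[j],l==j
E
python3 - <<'E'
from h import *
T=cv2.imread('pics/top0.png')[:,:,::-1];S=cv2.imread('pics/side0.png')[:,:,::-1]
it,is_=viewer.camera_info('top'),viewer.camera_info('side')
a,sa,_=blob(red(T),(281,193));b,sb,_=blob(red(S),(262,185))
print(a,sa,b,sb,'knob',tri([ray(it,a),ray(is_,b)]))
cn=[(222,183),(327,155),(334,210),(241,246)]
for p in cn: print(p,plane(it,p,.014))
# side-view base corners
for p in [(229,271),(327,252),(280,187),(210,197)]: print(p,plane(is_,p,.014))
for n,im,(x,y,w,h) in (('t',T,(205,140,150,115)),('s',S,(190,160,150,120))):
    cv2.imwrite(f'pics/c{n}.png',cv2.resize(im[y:y+h,x:x+w,::-1],None,fx=5,fy=5,interpolation=cv2.INTER_CUBIC))
E
```

```text
[280.09848485 190.89393939] [274 185  13  13 132] [261.91812865 181.26900585] [254 176  17  12 171] knob [0.42575195 0.19796051 0.08815956]
(222, 183) [0.45046446 0.32813013 0.014     ]
(327, 155) [0.53949028 0.10036483 0.014     ]
(334, 210) [0.41440093 0.07601979 0.014     ]
(241, 246) [0.31520163 0.26991394 0.014     ]
(229, 271) [0.45138428 0.34404586 0.014     ]
(327, 252) [0.31223153 0.27973786 0.014     ]
(280, 187) [0.41503032 0.07688091 0.014     ]
(210, 197) [0.53704128 0.12869741 0.014     ]
```

View pics/ct.png

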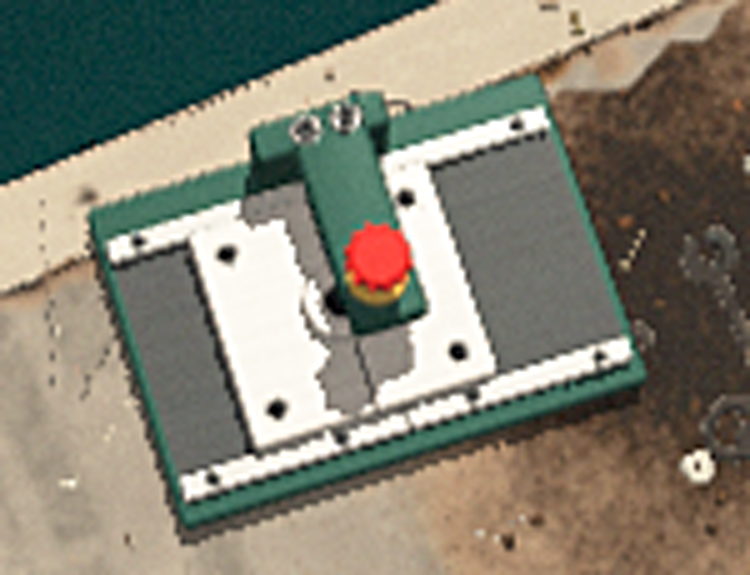

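View pics/cs.png

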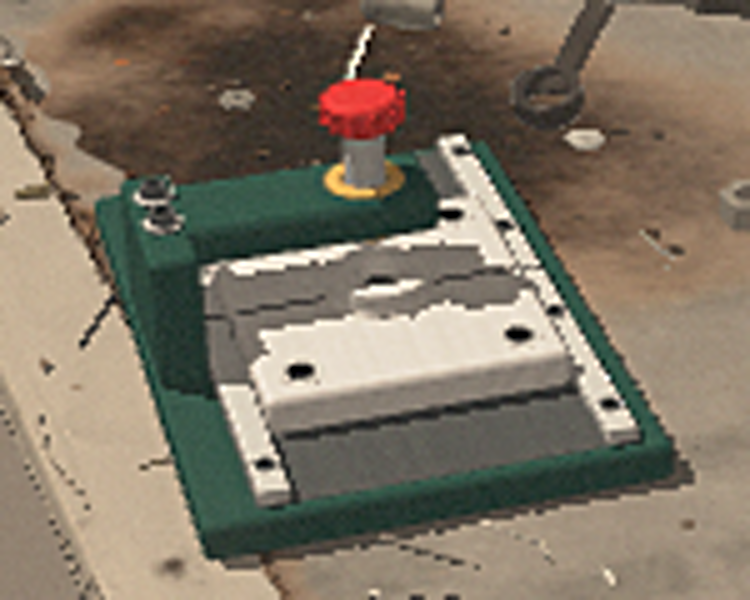

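The crops show the base corners in ct.png at about (90,210), (540,75), (640,375) and (185,525). The flange's left end edge runs (190,238)–(255,450) and its scribe line (355,340)–(370,395). The witness line is near (408,420). The bore therefore lies about a centimetre to the world +y side of the plunger.

```bash
cat >> h.py <<'E'
from scipy.spatial.transform import Rotation as Ro
def wcam():
    o=r.get_obs(); i=viewer.camera_info('wrist'); R=Ro.from_quat(o['tool_rot'])
    c=-np.array(i['R']).T@i['t']
    return o,i,R,c
E
python3 - <<'E'
from h import *
it=viewer.camera_info('top')
f=lambda x,y:(205+(x+.5)/5-.5,140+(y+.5)/5-.5)
P=[plane(it,f(*p),.014)[:2] for p in [(90,210),(540,75),(640,375),(185,525)]]
A,B,C,D=P; print(np.round(P,4).tolist(),'len',[round(float(np.linalg.norm(P[i]-P[i-3])),4) for i in range(4)])
y=(A+D-B-C);x=(A+B-C-D);print('yaw of y',np.degrees(np.arctan2(y[1],y[0]))-90,'of x',np.degrees(np.arctan2(x[1],x[0])),'ctr',sum(P)/4)
F=[plane(it,f(*p),.028)[:2] for p in [(190,238),(432,162),(492,370),(255,450)]]
print('flange',sum(F)/4,[round(float(np.linalg.norm(F[i]-F[i-3])),4) for i in range(4)])
print('wit',plane(it,f(408,420),.020))
o,i,R,c=wcam(); print('cam in tool',R.inv().apply(c-o['tool_pos']),'view axis tool',R.inv().apply(np.array(i['R'])[2]),'img right in tool',R.inv().apply(np.array(i['R'])[0]),i['intrinsics'][0],'tool x world',R.as_matrix()[:,0],'ty',R.as_matrix()[:,1])
E
```

```text
[[0.4538, 0.3272], [0.5371, 0.1328], [0.4038, 0.0784], [0.3183, 0.269]] len [0.2115, 0.144, 0.2089, 0.1475]
yaw of y 23.678745413794516 of x 22.744064580498122 ctr [0.42827518 0.20184441]
flange [0.41931793 0.21099501] [0.1116, 0.0966, 0.1077, 0.098]
wit [0.37263651 0.17776509 0.02      ]
cam in tool [ 0.06567322 -0.00105098 -0.14261956] view axis tool [-0.2633888   0.00105979  0.96468918] img right in tool [ 2.23010847e-04  9.99999437e-01 -1.03769115e-03] [308.29157899   0.         279.41883583] tool x world [-9.21534919e-01  3.88295496e-01 -1.12169205e-05] ty [ 0.38829492  0.9215335  -0.0017504 ]
```

```bash
python3 -m creep '[[0.023,-0.028,-0.009,4.6,1],[0.023,-0.028,-0.009,4.6,1],[0.023,-0.028,-0.009,4.6,1],[0.023,-0.028,-0.009,4.6,1],[0.023,-0.028,-0.009,4.6,1],[0.023,-0.028,-0.009,4.6,1],[0.023,-0.028,-0.009,4.6,1],[0.023,-0.028,-0.009,4.6,1],[0.023,-0.028,-0.009,4.6,1],[0.023,-0.028,-0.009,4.6,1]]'
python3 -m creep '[[0,0,0,0,1],[0,0,0,0,1]]'
cat > shot.py <<'E'
from h import *
import sys
o,i,R,c=wcam(); im=viewer.read_camera('wrist')
cv2.imwrite(f'pics/{sys.argv[1]}.png',im[:,:,::-1])
import pickle; pickle.dump((o,i),open(f'pics/{sys.argv[1]}.pkl','wb'))
print(o['clock'],o['tool_pos'],'tool y yaw',np.degrees(np.arctan2(*R.as_matrix()[:2,1][::-1]))-90, 'cam',c)
E
python3 shot.py w1
```

```text
clock: 1.35
tool_pos: [0.4342, 0.2027, 0.1407]
tool_rot: [-0.202, 0.979, -0.0, -0.0]
ft_force: [0.3, 0.1, 0.1]
gripper_width: 0.0001
grip_force: 0.0
clock: 1.6
tool_pos: [0.4334, 0.2038, 0.1411]
tool_rot: [-0.2, 0.98, 0.0, -0.001]
ft_force: [-0.5, -0.3, -0.1]
gripper_width: -0.0002
grip_force: 0.0
1.6 [0.43336072 0.20383403 0.14109588] tool y yaw 23.102535303107388 cam [0.37268486 0.17637533 0.28379211]
```

View pics/w1.png

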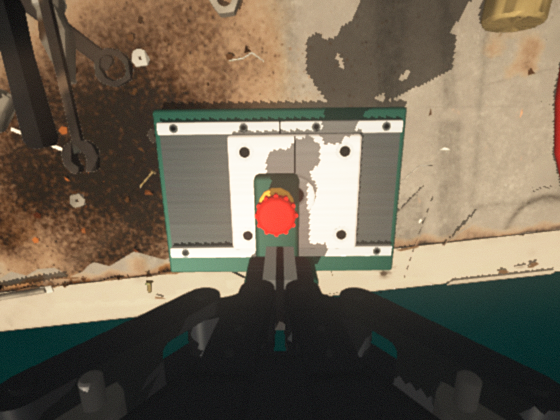

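The wrist view shows the witness line at about (280,125), the scribe line at (296,135–175), the knob at (276,215), and the flange ends at columns ~229 and ~361.

```bash
cat > meas.py <<'E'
from h import *
import sys,pickle
n=sys.argv[1]; o,i=pickle.load(open(f'pics/{n}.pkl','rb')); im=cv2.imread(f'pics/{n}.png')[:,:,::-1]; g=cv2.cvtColor(im,cv2.COLOR_RGB2GRAY).astype(float)
a=np.radians(23.2); 
def pt(u,v,z): return plane(i,(u,v),z)[:2]
# strip outer/inner edges -> yaw: front strip front edge (dark->bright) per column
e=[]
for u in list(range(185,270))+list(range(290,380)):
    c=g[112:130,u]; k=np.argmax(np.diff(c)); e.append(pt(u,112+k+.5,.020))
e=np.array(e); d=np.linalg.svd(e-np.median(e,0))[2][0]; d*=np.sign(d[1]); print('strip yaw',np.degrees(np.arctan2(d[1],d[0]))-90)
xf=np.array([d[1],-d[0]]); yf=d
def dip(v,u0,u1):
    c=g[v,u0:u1]; b=np.median(c); w=np.clip(b-c-12,0,None); return (w@np.arange(u0,u1))/w.sum() if w.sum()>25 else np.nan
w=[dip(v,273,288) for v in range(124,131)]; print('wit u',np.round(w,2))
s=[dip(v,286,301) for v in range(139,172)]; print('scribe u',np.round(s,2))
W=pt(np.nanmedian(w),127,.020); Sm=pt(np.nanmedian(s),155,.028)
k,st,m=blob(red(im),(276,215)); (cu,cv),rad=cv2.minEnclosingCircle(np.argwhere(m)[:,::-1].astype(np.float32)); print('knob',k,st,cu,cv,rad)
K=pt(cu,cv,.092); print('knob radius mm',1e3*np.linalg.norm(pt(cu+rad,cv,.092)-K))
O=W+.055*xf; print('W',W,'O',O)
for nm,p in (('scribe',Sm),('knob',K),('tcp',np.array(o['tool_pos'][:2]))): q=p-O; print(nm,'fixture mm',1e3*q@xf,1e3*q@yf)
E
python3 meas.py w1
python3 - <<'E'
import cv2
im=cv2.imread('pics/w1.png')[100:240,210:380]; cv2.imwrite('pics/w1c.png',cv2.resize(im,None,fx=4.2,fy=4.2,interpolation=cv2.INTER_CUBIC))
E
```

```text
strip yaw 23.611031070696356
wit u [279.38 279.4  279.4  279.4  279.47 279.41 279.38]
scribe u [296.33 296.82 296.79 296.73 295.87 294.37 294.28 294.36 294.38 294.36
 294.41 294.35 294.37 294.33 294.39 294.34 294.4  294.38 294.35 294.4
 294.38 294.39 294.36 294.36 294.36 294.4  294.38 294.38 294.4  294.37
 294.41 294.35 294.42]
knob [275.73191165 214.81721249] [ 255  194   43   43 1313] 275.7198181152344 214.8536376953125 21.787090301513672
knob radius mm 14.103538425870017
W [0.37294398 0.1768284 ] O [0.42333969 0.1988573 ]
scribe fixture mm -32.75409887386775 12.076646942772244
knob fixture mm -0.25232602157363393 -2.9409973215858805
tcp fixture mm 11.17543741908565 0.5464246700200919
```

View pics/w1c.png

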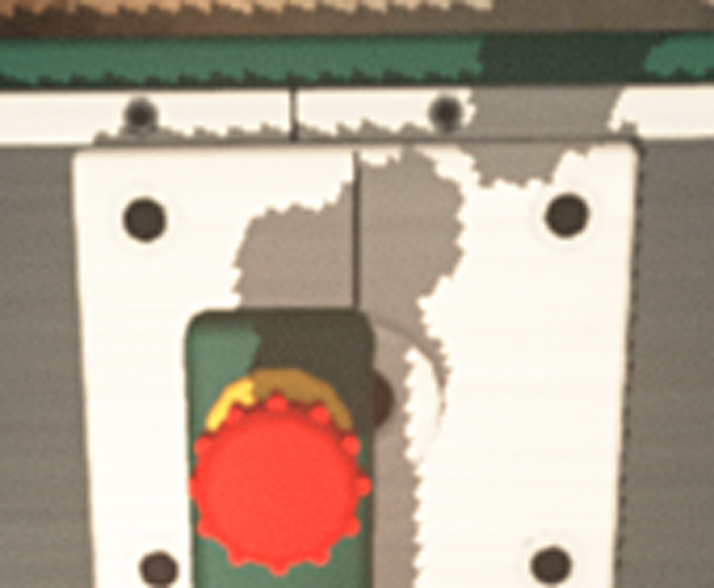

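The crop confirms the scribe line at u≈294.4 and the witness at u≈279.4. Bore is at y≈+12.1 mm and plunger at ≈−2.9 mm, so the flange must move 15 mm toward −y. I'll go to the +y end.

```bash
python3 -m creep '[[-0.0165,0.0288,0,0.2,1],[-0.0165,0.0288,0,0.2,1],[-0.0165,0.0288,0,0,1],[0,0,-0.04,0,1],[0,0,-0.04,0,1],[0,0,-0.039,0,1],[0,0,0,0,1],[0,0,0,0,1]]'
python3 -m creep '[[0.0012,-0.0028,0,0,1],[0.0012,-0.0028,0,0,1],[0.0012,-0.0028,0,0,1],[0,0,0,0,1]]'
```

```text
clock: 2.65
tool_pos: [0.3847, 0.2912, 0.0235]
tool_rot: [-0.205, 0.979, 0.0, 0.001]
ft_force: [1.4, 0.5, -0.3]
gripper_width: -0.0002
grip_force: 0.0
clock: 3.15
tool_pos: [0.3882, 0.2815, 0.0226]
tool_rot: [-0.204, 0.979, 0.0, 0.0]
ft_force: [-0.1, -0.4, -0.1]
gripper_width: 0.0003
grip_force: 0.0
```

```bash
python3 -m creep '[[0.0008,-0.0018,0,0,1],[0.0008,-0.0018,0,0,1],[0.0008,-0.0018,0,0,1],[0,0,0,0,1]]'
python3 -m creep '[[0.0008,-0.0018,0,0,1],[0.0008,-0.0018,0,0,1],[0.0008,-0.0018,0,0,1]]'
```

```text
clock: 3.65
tool_pos: [0.3903, 0.2763, 0.0222]
tool_rot: [-0.204, 0.979, -0.0, -0.0]
ft_force: [-0.5, 0.6, 0.4]
gripper_width: 0.0001
grip_force: 0.0
clock: 4.03
tool_pos: [0.3928, 0.2709, 0.0223]
tool_rot: [-0.204, 0.979, -0.0, 0.0]
ft_force: [0.2, 0.5, -0.2]
gripper_width: 0.0003
grip_force: 0.0
```

```bash
python3 -m creep '[[0.0008,-0.0018,0,0,1],[0.0008,-0.0018,0,0,1]]'; python3 -m creep '[[0.0008,-0.0018,0,0,1],[0.0008,-0.0018,0,0,1]]';  python3 shot.py w2
```

```text
clock: 4.28
tool_pos: [0.3943, 0.2675, 0.0223]
tool_rot: [-0.204, 0.979, 0.0, -0.0]
ft_force: [-1.1, 1.3, -0.5]
gripper_width: -0.0001
grip_force: 1.0
clock: 4.53
tool_pos: [0.3959, 0.264, 0.0223]
tool_rot: [-0.204, 0.979, 0.0, -0.0]
ft_force: [-0.4, 2.1, -0.9]
gripper_width: 0.0002
grip_force: 0.9
4.525 [0.3959317  0.26396802 0.02231327] tool y yaw 23.561147135460402 cam [0.33534568 0.23594756 0.16494153]
```

View pics/w2.png

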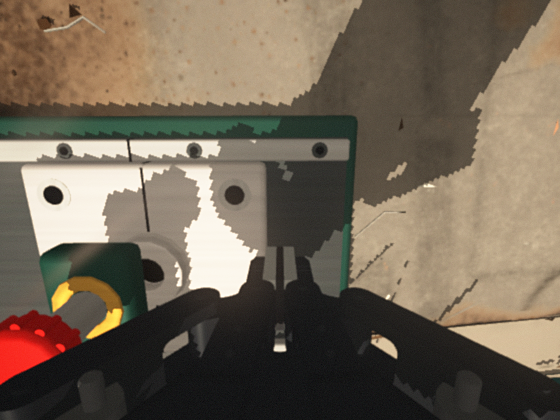

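The fingertip touches the flange's end edge (col ~265). The witness is at (129,150), the scribe runs (142,168)–(148,230), and the bore is visible at (152,270).

```bash
cat > rel.py <<'E'
from h import *
import sys,pickle
n,wu,wv,su,sv=sys.argv[1],*map(int,sys.argv[2:6]); o,i=pickle.load(open(f'pics/{n}.pkl','rb')); g=cv2.imread(f'pics/{n}.png',0).astype(float)
a=np.radians(23.6); xf=np.array([np.cos(a),np.sin(a)]); yf=np.array([-xf[1],xf[0]])
def line(u,v,z):
    P=[]
    for vv in range(v-6,v+7):
        k=u-5+np.argmin(g[vv,u-5:u+6]); c=g[vv,k-3:k+4]; w=np.clip(np.median(c)-c-8,0,None)
        if w.sum()>15: P.append(plane(i,((w@np.arange(k-3,k+4))/w.sum(),vv),z)[:2]@yf)
    return np.median(P)
W=line(wu,wv,.020);S=line(su,sv,.028); print('scribe y mm',1e3*(S-W),'tcp y',1e3*(np.array(o['tool_pos'][:2])@yf-W))
E
python3 rel.py w2 129 150 144 190; python3 rel.py w2 129 150 147 218; python3 rel.py w1 279 127 294 160
```

```text
scribe y mm 8.04432714666413 tcp y 70.85160967692909
scribe y mm 8.004067807294636 tcp y 70.85160967692909
scribe y mm 12.08498330209191 tcp y 0.5439095724165642
```

```bash
python3 -m creep '[[0.0008,-0.0018,0,0,1],[0.0008,-0.0018,0,0,1],[0.0008,-0.0018,0,0,1],[0.0008,-0.0018,0,0,1],[0.0006,-0.0014,0,0,1],[0,0,0,0,1],[0,0,0,0,1]]'; python3 shot.py w3; python3 - <<'E'
import sys; sys.path.insert(0,'.')
from h import *
import pickle
o,i=pickle.load(open('pics/w3.pkl','rb')); o2,i2=pickle.load(open('pics/w2.pkl','rb'))
a=np.radians(23.6); yf=np.array([-np.sin(a),np.cos(a)])
d=(np.array(o['tool_pos'])-o2['tool_pos'])[:2]@yf; print('moved',d)
for p,z,s in (((129,150),.02,0),((144,190),.028,d)):
    X=plane(i2,p,z); X[:2]+=s*yf; print(proj(i,X))
E
```

```text
clock: 5.45
tool_pos: [0.3999, 0.2549, 0.0223]
tool_rot: [-0.204, 0.979, -0.0, 0.0]
ft_force: [-0.2, 1.2, 0.2]
gripper_width: 0.0004
grip_force: 0.2
5.45 [0.39988112 0.2549146  0.02232305] tool y yaw 23.54214071534379 cam [0.33919777 0.227085   0.16493509]
moved -0.00987735937488918
[150.42575287 150.07561297]
[144.04109992 190.06516102]
```

```bash
python3 rel.py w3 150 150 144 190;python3 rel.py w3 150 150 146 218
```

```text
scribe y mm -1.849534523209328 tcp y 60.95071788565732
scribe y mm -1.9213182715807007 tcp y 60.95071788565732
```

```bash
python3 -m creep '[[0.0004,-0.0010,0,0,1],[0,0,0,0,1],[0,0,0,0,1],[-0.003,0.0069,0,0,1],[-0.003,0.0069,0,0,1],[0,0,0.06,0,1],[0,0,0.058,0,1],[0.0202,-0.0338,0,0,1],[0.0202,-0.0338,0,0,1],[0,0,0,0,1]]'; python3 -m creep '[[0,0,0,0,1],[0,0,0,0,1]]'; python3 shot.py w4; sed 's/dip(v,286,301)/dip(v,268,285)/' meas.py > meas2.py; python3 meas2.py w4; python3 rel.py w4 280 127 276 160
```

```text
clock: 6.75
tool_pos: [0.4355, 0.1992, 0.1405]
tool_rot: [-0.203, 0.979, -0.0, 0.0]
ft_force: [-0.5, -0.5, -0.5]
gripper_width: -0.0001
grip_force: 0.0
clock: 7.0
tool_pos: [0.4339, 0.2011, 0.1401]
tool_rot: [-0.205, 0.979, 0.0, -0.0]
ft_force: [0.5, -0.8, -0.2]
gripper_width: 0.0002
grip_force: 0.0
7.0 [0.43394591 0.2011311  0.1401093 ] tool y yaw 23.628444520068086 cam [0.37343568 0.17311296 0.2827645 ]
strip yaw 23.55289091427376
wit u [283.47 283.46 283.48 283.46 283.45 283.17 283.1 ]
scribe u [280.46 280.45 280.45 280.46 280.47 280.45 280.43 280.45 280.47 280.45
 281.49 280.96 280.52 280.42 280.45 280.44 280.44 280.38 280.4  280.43
 280.38 280.4  280.38 280.4  280.4  280.4  280.4  280.43 280.4  280.44
 280.44 280.39 280.4 ]
knob [280.12908125 216.02505695] [ 259  195   44   43 1317] 280.128662109375 216.3885955810547 21.874916076660156
knob radius mm 14.105508955357644
W [0.37247249 0.17659357] O [0.42289053 0.19857132]
scribe fixture mm -32.94793620142393 -2.464904009047831
knob fixture mm 0.4911572916407601 -2.8468990153660303
tcp fixture mm 11.157254767965327 -2.0711547424275327
scribe y mm -2.4954764349804006 tcp y -2.125862881433269
```

View pics/w4.png

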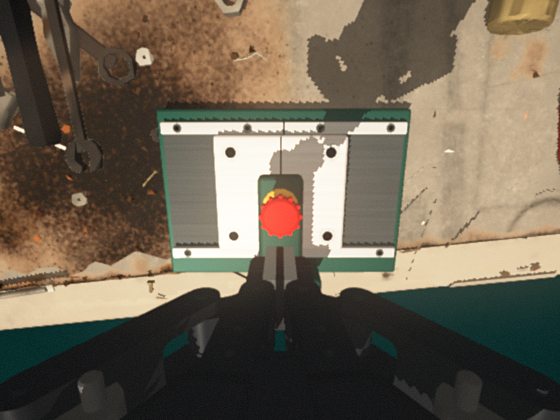

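Bore −2.5 mm, knob −2.85 mm: scribe (280.4) and knob (280.1) coincide in the image, so I'll try the plunger gently.

```bash
python3 -m creep '[[-0.0098,-0.0051,0,0,1],[0,0,-0.02,0,1],[0,0,-0.02,0,1],[0,0,0,0,1]]'; python3 -m creep '[[0,0,-0.003,0,1],[0,0,-0.003,0,1],[0,0,-0.002,0,1]]'; python3 -m creep '[[0,0,-0.001,0,1],[0,0,-0.001,0,1]]';  python3 -m creep '[[0,0,-0.001,0,1],[0,0,-0.001,0,1]]'
```

```text
clock: 7.55
tool_pos: [0.4225, 0.1946, 0.0991]
tool_rot: [-0.204, 0.979, -0.0, -0.002]
ft_force: [0.6, -0.2, 0.0]
gripper_width: -0.0002
grip_force: 0.0
clock: 7.92
tool_pos: [0.4252, 0.1955, 0.0928]
tool_rot: [-0.204, 0.979, 0.0, 0.001]
ft_force: [-0.3, 0.0, 2.9]
gripper_width: 0.0001
grip_force: 1.3
clock: 8.18
tool_pos: [0.4252, 0.1955, 0.0905]
tool_rot: [-0.204, 0.979, 0.0, 0.0]
ft_force: [-0.7, 0.3, 1.9]
gripper_width: -0.0001
grip_force: 0.9
clock: 8.43
tool_pos: [0.4251, 0.1954, 0.0883]
tool_rot: [-0.204, 0.979, 0.0, 0.0]
ft_force: [0.5, 0.4, 0.1]
gripper_width: -0.0002
grip_force: 0.5
```

```bash
python3 -m creep '[[0,0,-0.001,0,1],[0,0,-0.001,0,1]]';  python3 -m creep '[[0,0,-0.001,0,1],[0,0,-0.001,0,1]]'; python3 -m creep '[[0,0,-0.001,0,1],[0,0,-0.001,0,1]]'
```

```text
clock: 8.68
tool_pos: [0.4245, 0.1951, 0.086]
tool_rot: [-0.204, 0.979, -0.0, -0.0]
ft_force: [0.0, -0.3, 0.2]
gripper_width: -0.0
grip_force: 0.1
clock: 8.93
tool_pos: [0.4244, 0.1951, 0.084]
tool_rot: [-0.204, 0.979, -0.0, -0.0]
ft_force: [0.1, 0.2, 0.0]
gripper_width: 0.0
grip_force: 0.0
clock: 9.18
tool_pos: [0.4247, 0.1952, 0.0822]
tool_rot: [-0.204, 0.979, -0.0, -0.0]
ft_force: [-0.2, -0.8, -0.1]
gripper_width: -0.0001
grip_force: 0.0
```

```bash
python3 -m creep '[[0,0,-0.002,0,1],[0,0,-0.002,0,1]]';  python3 -m creep '[[0,0,-0.001,0,1],[0,0,-0.001,0,1]]'; python3 -m creep '[[0,0,-0.001,0,1],[0,0,0,0,1]]'; python3 - <<'E'
import sys; sys.path.insert(0,'.')
from h import *
im=viewer.read_camera('side')[:,:,::-1]; cv2.imwrite('pics/s2.png',cv2.resize(im[140:290,180:350],None,fx=4,fy=4,interpolation=cv2.INTER_CUBIC))
E
```

```text
clock: 9.43
tool_pos: [0.4248, 0.1953, 0.0782]
tool_rot: [-0.204, 0.979, 0.0, 0.0]
ft_force: [0.4, -0.1, 0.7]
gripper_width: 0.0002
grip_force: 0.0
clock: 9.68
tool_pos: [0.4248, 0.1953, 0.0762]
tool_rot: [-0.204, 0.979, 0.0, -0.0]
ft_force: [0.2, 0.3, 0.2]
gripper_width: -0.0
grip_force: 0.0
clock: 9.93
tool_pos: [0.4248, 0.1953, 0.0759]
tool_rot: [-0.204, 0.979, 0.0, 0.0]
ft_force: [-1.5, -0.8, 5.4]
gripper_width: -0.0002
grip_force: 2.9
```

View pics/s2.png

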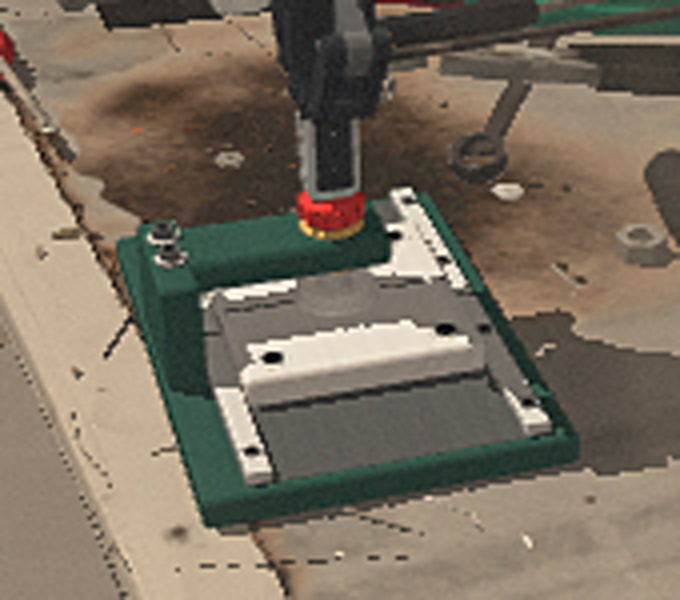

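The knob sits low on the overarm at (330,215) in the crop, with the tip on it at z = 76 mm, which is the home height. I'll press slightly more, lift off and check that it stays.

```bash
python3 -m creep '[[0,0,-0.001,0,1],[0,0,0,0,1]]'; python3 -m creep '[[0,0,0.02,0,1],[0,0,0.04,0,1],[0,0,0.06,0,1],[0,0,0.03,0,1],[0,0,0,0,1],[0,0,0,0,1],[0,0,0,0,1],[0,0,0,0,1]]'; python3 - <<'E'
from h import *
T=viewer.read_camera('top');S=viewer.read_camera('side')
it,is_=viewer.camera_info('top'),viewer.camera_info('side')
b,sb,_=blob(red(S),(262,190)); print('side',b,sb,[np.round(proj(is_,[.4245,.196,z]),1) for z in (.088,.070)])
cv2.imwrite('pics/s3.png',cv2.resize(S[140:290,180:350,::-1],None,fx=4,fy=4,interpolation=cv2.INTER_CUBIC))
E
```

```text
clock: 10.22
tool_pos: [0.4249, 0.1953, 0.0759]
tool_rot: [-0.204, 0.979, 0.0, 0.0]
ft_force: [-5.0, -1.1, 14.0]
gripper_width: -0.0003
grip_force: 6.9
clock: 11.22
tool_pos: [0.424, 0.195, 0.2231]
tool_rot: [-0.204, 0.979, -0.0, -0.001]
ft_force: [-1.1, 0.1, 0.4]
gripper_width: 0.0001
grip_force: 0.0
side [262.02366864 190.73964497] [254 185  17  13 169] [array([262.5, 180.8]), array([263. , 190.5])]
```

View pics/s3.png

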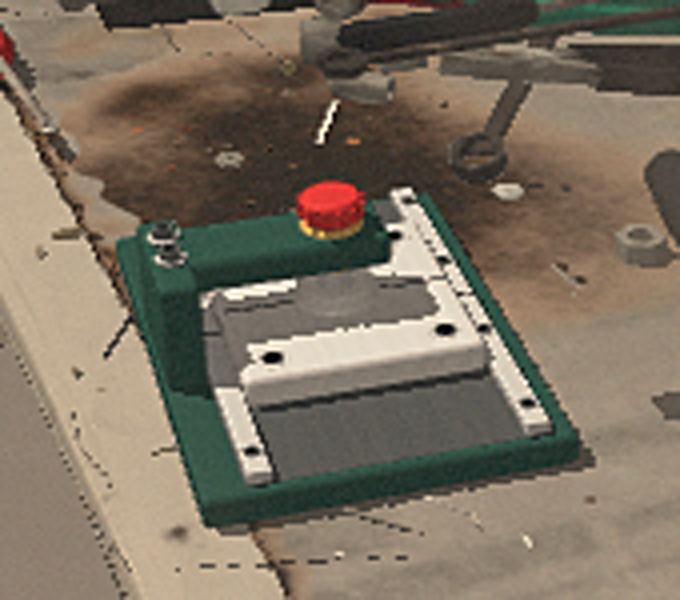

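With the arm clear, the knob stays fully down at (330,210) in the crop. Its measured image row of 190.7 matches the home prediction of 190.5.

```bash
python3 -c "
from station import r
print(r.sign_off())"
```

```text
the job is handed in; nothing more can be done
None
```

The flange is located under the plunger, the plunger went fully home in the bore on the first press, the arm is clear, and the job was handed in at about 11 s on the robot's clock.

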